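Put the hand stamps away in their trays

TASK

Put the four hand stamps away: stand each one upright in the tray whose recess has the shape and size of its foot (short oblong, long oblong, square, round), foot flat on the tray's floor. Leave the glue stick and the block of sticky notes where they are.

Things in the scene. Friction and masses are not known exactly. Their poses are not given: they have to be found in the camera images.
- short_stamp: Hand stamp standing upright with a short oblong wooden foot, 25 x 46 mm and 18 mm high. The upright round dark red handle on the middle of the foot is at most 24 mm thick (in its upper part, about 50 to 60 mm above the underside) and ends 70 mm above the underside. About 60 g. Origin: centre of the underside; z up along the handle; y along the 46 mm side, x along the 25 mm side.
- long_stamp: Hand stamp standing upright with a long bar-shaped wooden foot, 25 x 80 mm and 18 mm high. The upright round black handle on the middle of the foot is 20 to 24 mm thick, thickest (24 mm) 50 to 60 mm above the underside, and ends 70 mm above the underside. About 70 g. Origin: centre of the underside; z up along the handle; y along the 80 mm side, x along the 25 mm side.
- square_stamp: Hand stamp standing upright with a square wooden foot, 40 x 40 mm and 18 mm high. The upright round black handle on the middle of the foot is 20 to 24 mm thick, thickest (24 mm) 50 to 60 mm above the underside, and ends 70 mm above the underside. About 70 g. Origin: centre of the underside; z up along the handle; x and y along the sides of the foot.
- round_stamp: Hand stamp standing upright with a round wooden foot, 44 mm across and 18 mm high. The upright round black handle on the middle of the foot is 20 to 24 mm thick, thickest (24 mm) 50 to 60 mm above the underside, and ends 70 mm above the underside. About 70 g. Origin: centre of the underside; z up along the handle; x and y level, of no importance.
- short_tray: Low open-topped grey plastic tray with a dark rubber liner, fixed to the desk, walls 4 mm thick and 12 mm high, inner floor 4 mm above the desk; short oblong recess 41 x 62 mm (outside 49 x 70 mm). Origin: centre of its underside, on the desk; y along the 62 mm side, x along the 41 mm side, z up.
- long_tray: Low open-topped grey plastic tray with a dark rubber liner, fixed to the desk, walls 4 mm thick and 12 mm high, inner floor 4 mm above the desk; long oblong recess 41 x 96 mm (outside 49 x 104 mm). Origin: centre of its underside, on the desk; y along the 96 mm side, x along the 41 mm side, z up.
- square_tray: Low open-topped grey plastic tray with a dark rubber liner, fixed to the desk, walls 4 mm thick and 12 mm high, inner floor 4 mm above the desk; square recess 56 x 56 mm (outside 64 x 64 mm). Origin: centre of its underside, on the desk; x and y along the sides, z up.
- round_tray: Low open-topped grey plastic tray with a dark rubber liner, fixed to the desk, walls 4 mm thick and 12 mm high, inner floor 4 mm above the desk; round recess 60 mm across (outside 68 mm). Origin: centre of its underside, on the desk; z up.
- glue_stick: Glue stick standing upright among the stamps, 26 mm across and 86 mm high, white with a blue cap; no stamp, to be left alone. Origin: centre of its underside; z up.
- sticky_cube: Block of sticky notes, 75 x 76 x 32 mm, lying beyond the stamps; to be left alone. Origin: centre of its underside; z up.
There are look-alikes about, which are no part of the job. What is meant by the short_stamp is not purple or turquoise, and is the smaller of those in its own colour.

How it is judged:
By the outcome, as a careful person would: the job done as asked, in the order asked, and still so for the second after the job is handed in, with the robot touching nothing.
It also fails if it takes over 96 s, if anything falls off the work surface, if the arm or the gripper's body presses on something with over 40 N, if the wrist force passes 120 N, or if a joint passes its speed limit or range.

ROBOT

A 7-joint arm with a two-finger parallel gripper is mounted at the origin on the work surface; the furniture and walls round the work are solid. World frame = base frame: x ahead of the robot, y to its left, z up, the work surface at z = 0. Lengths are in m, angles in rad, forces in N, time in s.
With the tool pointing down it reaches from about 0.425 to 0.925 m from the base axis. Payload 6.8 kg.
Tool frame: the origin (TCP) lies on the centre line of the jaws, within the pads' length; the fingertips stand 25 mm ahead of it and the grasp point (between the pads) lies 6 mm ahead of it; z points along the fingers, y is the line along which they close (so a half turn about z gives the same grasp; the last joint's range is limited). The gripper opens to 85 mm and grips with 20 to 120 N. Pads are 22 mm wide; open, the fingers measure 114 mm over their backs; the gripper's body (76 mm by 85 mm) begins 54 mm behind the grasp point. The pads swing forward as they close: fully open they stand 13 mm farther back than shut.
Start: joints at [-1.363, 0.477, 0.022, 1.555, -0.011, 1.109, -0.083], TCP at [0.21, 0.642, 0.256] pointing down, gripper open.
Joint ranges: [-2.96, 2.96], [-0.34, 2.1], [-1.41, 1.46], [0.24, 2.44], [-1.37, 4.51], [0.17, 1.92], [-2.96, 2.96]. Speed limits (rad/s): [2.39, 2.39, 3.14, 3.14, 3.14, 3.14, 3.14].

INTERFACE

Orientations are given as a rotation vector (axis times angle).
In Python, from bench import status, imaging, workorder gives the robot as it stands.
- The arm moves only by the tool send_rows, never from a script. Its argument "steps" is a list of rows, each an object of numbers: "dx", "dy", "dz": the shift along the tool's x, y, z in cm; "yaw": the turn about the tool's z in degrees; "gripper": the opening, from 0 (shut) to 1 (fully open). A call has 1 to 5 rows; each row is the pose to reach, as a shift and turn from the pose commanded when the call began, along the tool's axes at that moment; what a row does not reach only later rows make up. A row lasts 1/8 s, in which the tool goes at most 62.5 mm and 10.7 degrees, less where a joint would pass 70% of its speed; a pose out of reach is approached as far as the arm can. A call with a gripper value outside its range is refused whole. The fingers move at their own pace and stop on an object; "force" is the grip in N (left out, the last holds). Time passes only in rows, so rows that repeat a pose let the fingers close. It gives the time, the measured TCP pose, the force, the opening and the grip force at its end, in the units of the state.
- status.get_obs(): the state, without advancing time (a new reading comes with each control period).
- imaging.grab_frame(name): name is "side" or "top" or "wrist"; returns a dict with "color" (480x640x3 uint8, red, green, blue), "depth" (480x640 float32, m along the optical axis (not along the pixel's ray), 0 where there is no reading), "K" (3x3 intrinsics, pixels), "R" (3x3) and "t" (3): a world point X has camera coordinates R X + t. Camera axes: x right, y down, z forward; pixel columns grow to the right and rows downward; lengths in m; the calibration is good to about 2 mm. A picture is of the moment at which its call begins.
- workorder.hand_in(): hands the job in; it is judged then, once.
The state is a dict: "clock": time; "joints": joint angles; "qvel": joint speeds; "tau": joint torques, N m; "tcp_pos": TCP position; "orientation": TCP orientation; "contact_force": force on the tool from outside, world axes, zero at the start; "moment": the same for the moment, N m; "grip_width": finger opening in m; "gripper_force": force on a finger pad.
Only numpy, scipy, OpenCV 4.12 (cv2) and the standard library are available. Lean on these libraries where they do the work, as an engineer would, in place of code of your own. Each camera call takes 0.05 s, during which the arm holds its last target. There are 200 camera calls.

## Working session

There is one attempt and no reset: what is moved stays moved. The work goes in short steps, Python scripts to look and compute and a tool call to move; the robot and the scene stay as the last step left them, time stands still between calls to the robot, and variables do not carry over. Pictures are saved under pics/ and viewed, at most 14 in all, crops included, and the job is handed in when it is done.

Besides the shell and the picture viewer there is one more tool, called as name([rows], argument=value, ...), one row to a line, values as JSON. send_rows: Moves the arm, as the interface text tells. Its arguments: {"type":"object","properties":{"steps":{"type":"array"},"force":{"type":"number"}},"required":["steps"]}

```bash
mkdir -p pics
cat > h.py <<'E'
import numpy as np, cv2
from bench import status, imaging, workorder
def grab(n):
    f=imaging.grab_frame(n); np.savez(f'{n}.npz',**f); return f
def save(n,p): 
    f=grab(n); cv2.imwrite(f'pics/{p}.png',f['color'][...,::-1]); return f
def world(f,u,v,d=None):
    d=f['depth'][v,u] if d is None else d
    c=np.linalg.inv(f['K'])@np.array([u,v,1.0])*d
    return f['R'].T@(c-f['t'])
def cloud(f):
    v,u=np.mgrid[:480,:640]; p=np.stack([u,v,np.ones_like(u)],-1).astype(float)@np.linalg.inv(f['K']).T*f['depth'][...,None]
    return (p-f['t'])@f['R']
E
python3 - <<'E'
from h import *
for n in('top','side'):
    f=save(n,n+'1'); print(n,-f['R'].T@f['t'])
o=status.get_obs(); print({k:np.round(v,3) for k,v in o.items()})
E
```

```text
top [0.37773687 0.06694435 1.29778997]
side [-0.00712644 -0.84572846  0.63654758]
{'clock': np.float64(0.1), 'joints': array([-1.363,  0.478,  0.022,  1.556, -0.011,  1.109, -0.083]), 'qvel': array([ 0.002, -0.001,  0.001, -0.002, -0.   , -0.001,  0.001]), 'tau': array([ 5.0000e-03, -5.9776e+01,  1.6130e+00, -2.8196e+01,  1.3000e-02,
        5.0000e-03, -0.0000e+00]), 'tcp_pos': array([0.209, 0.641, 0.255]), 'orientation': array([-4.940e-01, -3.102e+00,  3.000e-03]), 'contact_force': array([ 0.291, -0.456, -0.719]), 'moment': array([-0.044,  0.025, -0.01 ]), 'gripper_force': np.float64(0.0), 'grip_width': np.float64(0.085)}
```

View pics/top1.png

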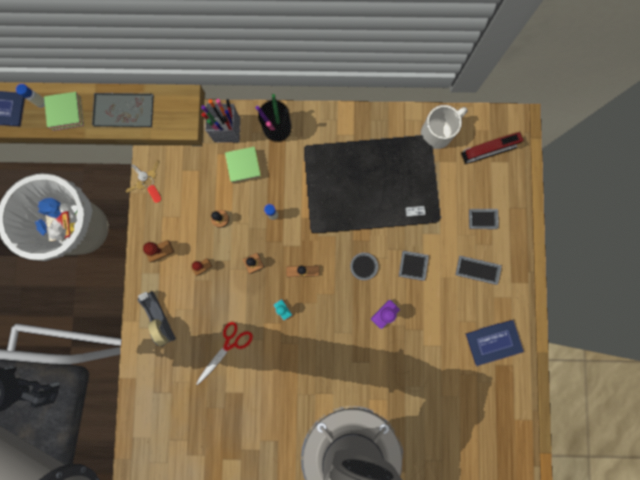

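View pics/side1.png

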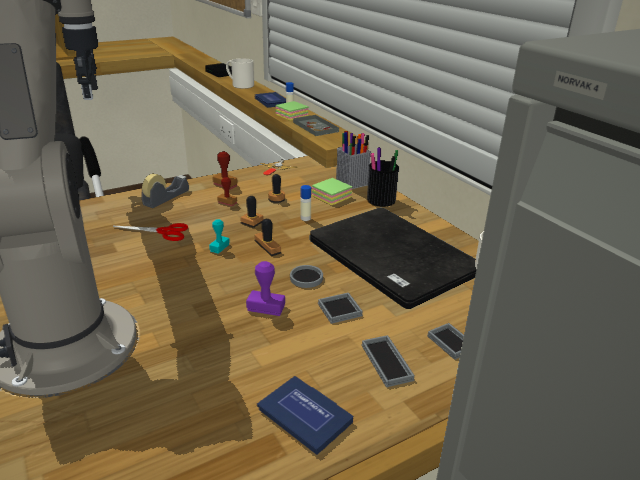

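The top view shows trays round (364,266), square (413,265), long (479,270) and short (484,219). The stamps are square/round/long candidates at (220,218), (251,262) and (303,270), with the glue stick at (270,211). There are two dark red stamps, a large one at (155,250) and a small one at (200,266). Turquoise (283,310) and purple (386,314) are look-alikes. The smaller red one at (200,266) fits short_stamp. I'll confirm this in a crop and measure.

Run:
```python
from h import *
f=dict(np.load('top.npz')); P=cloud(f); c=f['color'].astype(int)
print('K',np.round(f['K'],1).tolist(), 'table z',np.round(np.median(P[330:380,300:340,2]),4))
def box(m):
    p=P[m][:,:2]; r=cv2.minAreaRect(p.astype(np.float32)*1000); return np.round(r[0],0),np.round(r[1],0),round(r[2])
for n,(u,v) in dict(bigred=(155,250),short=(200,266),A=(220,218),B=(251,262),C=(303,270),glue=(270,211),turq=(283,310),purple=(386,314),cube=(243,165)).items():
    w=np.zeros((480,640),bool); w[v-24:v+24,u-24:u+24]=1
    z=P[...,2]; hi=w&(z>0.048)&(z<.12); lo=w&(z>.010)&(z<.026)
    print(n,'top',np.round(np.median(P[hi][:,:2],0)*1000) if hi.any() else None,hi.sum(),'zmax',round(float(z[w].max()),3),'foot',box(lo) if lo.sum()>3 else None,lo.sum())
for n,(u,v) in dict(round=(364,266),square=(413,265),long=(479,270),short=(484,219)).items():
    w=np.zeros((480,640),bool); w[v-30:v+30,u-28:u+28]=1
    m=(w&(c.sum(2)<150)).astype(np.uint8)
    k,l,s,ce=cv2.connectedComponentsWithStats(m); i=l[v,u]
    print(n,box(l==i) if i else None,s[i], 'z',np.round(np.median(P[l==i][:,2]),4), 'all',box(w&(P[...,2]>.008)&(P[...,2]<.02)))
a=cv2.resize(f['color'][195:295,130:330,::-1],None,fx=4,fy=4,interpolation=cv2.INTER_CUBIC)
cv2.imwrite('pics/crop1.png',a)
s=dict(np.load('side.npz'))
cv2.imwrite('pics/crop2.png',cv2.resize(s['color'][140:260,190:340,::-1],None,fx=5,fy=5,interpolation=cv2.INTER_CUBIC))
```

```text
K [[522.6, 0.0, 322.2], [0.0, 522.6, 238.2], [0.0, 0.0, 1.0]] table z -0.0002
bigred top [487. 477.] 181 zmax 1.298 foot (array([485., 485.]), array([ 34., 117.]), 26) 186
short top [449. 374.] 92 zmax 1.298 foot (array([450., 376.]), array([25., 47.]), 33) 133
A top [570. 334.] 86 zmax 1.298 foot (array([570., 334.]), array([39., 43.]), 55) 155
B top [461. 248.] 82 zmax 1.298 foot (array([462., 249.]), array([40., 40.]), 29) 178
C top [444. 126.] 80 zmax 1.298 foot (array([444., 127.]), array([25., 76.]), 2) 252
glue top [582. 203.] 115 zmax 1.298 foot (array([578., 199.]), array([ 8., 23.]), 43) 12
turq top [350. 173.] 91 zmax 1.298 foot (array([349., 173.]), array([46., 25.]), 35) 117
purple top [344. -74.] 196 zmax 1.298 foot (array([343., -75.]), array([36., 65.]), 47) 133
cube top None 0 zmax 1.298 foot (array([726., 288.]), array([123.,  79.]), 20) 86
round (array([459., -23.]), array([47., 46.]), 46) [354 257  20  20 300] z 0.0042 all (array([459., -24.]), array([66., 67.]), 46)
square (array([437., -49.]), array([ 54., 254.]), 15) [403 256  20  20 320] z 0.0045 all (array([ 441., -143.]), array([ 65., 108.]), 82)
long (array([ 432., -138.]), array([ 53., 421.]), 8) [460 261  36  19 415] z 0.0041 all (array([ 470., -308.]), array([106.,  91.]), 81)
short (array([ 496., -134.]), array([ 44., 464.]), 25) [473 213  21  12 241] z 0.0045 all (array([ 582., -321.]), array([49., 75.]), 1)
```

View pics/crop1.png

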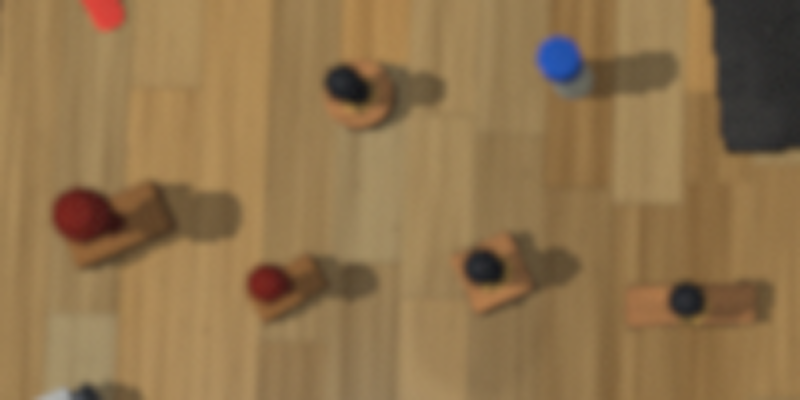

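View pics/crop2.png

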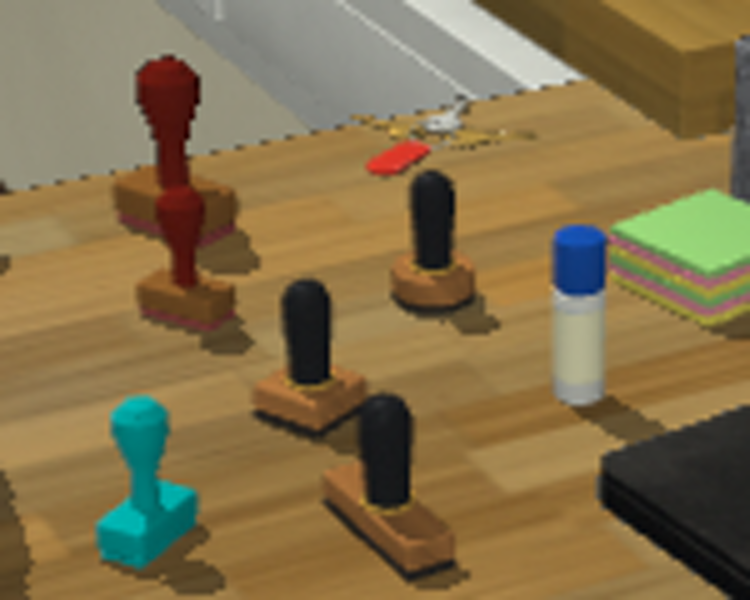

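The crops confirm the candidates. In the side crop the small red stamp at (185,255), in front of the big red one at (165,140), is short_stamp. The black stamps are round (432,240), square (308,340) and long (385,470). Next I'll fix the tray boxes and yaws.

```bash
cat >> h.py <<'E'
from scipy.spatial.transform import Rotation as Ro
def go(x,y,z=None,yaw=None):
    "shift (cm) and turn (deg) to world target; yaw = world heading of tool x, deg (mod 180)"
    o=status.get_obs(); R=Ro.from_rotvec(o['orientation']).as_matrix(); p=o['tcp_pos']
    h=np.degrees(np.arctan2(R[1,0],R[0,0]))
    d=R.T@(np.array([x,y,p[2] if z is None else z])-p)*100
    t=0 if yaw is None else -((yaw-h+90)%180-90)
    print('at',np.round(p,4),'head',round(h,1),'j7',round(o['joints'][6],2),'w',round(o['grip_width'],4),'gf',round(float(o['gripper_force']),1),'-> dx,dy,dz',np.round(d,2),'yaw',round(t,1),'t',round(o['clock'],2))
E
python3 - <<'E'
from h import *
f=dict(np.load('top.npz')); P=cloud(f); z=P[...,2]
def rect(p):
    r=cv2.minAreaRect(p[:,:2].astype(np.float32)*1000); b=cv2.boxPoints(r)
    e=[b[1]-b[0],b[2]-b[1]]; e=max(e,key=np.linalg.norm); return np.round(r[0]),np.round(r[1]),'long-axis deg',round(np.degrees(np.arctan2(e[1],e[0]))%180,1)
for n,(u,v,h) in dict(round=(364,266,22),square=(413,265,20),long=(479,270,27),short=(484,219,20)).items():
    w=np.zeros(z.shape,bool); w[v-h:v+h,u-h:u+h]=1
    print('tray',n,rect(P[w&(z>.007)&(z<.02)]))
for n,(u,v) in dict(short=(200,266),round=(220,218),square=(251,262),long=(303,270)).items():
    w=np.zeros(z.shape,bool); w[v-24:v+24,u-24:u+24]=1
    print('stamp',n,rect(P[w&(z>.01)&(z<.026)]))
# cabinet
m=(z>.1)&(P[...,1]<-.3)&(z<1.2); print('tall at right: min x,max y', P[m].min(0) if m.any() else None,P[m].max(0) if m.any() else None)
go(.4495,.375,.16)
E
```

```text
tray round (array([457., -25.]), array([70., 67.]), 'long-axis deg', np.float32(35.9))
tray square (array([ 467., -143.]), array([79., 77.]), 'long-axis deg', np.float32(0.9))
tray long (array([ 447., -314.]), array([100., 127.]), 'long-axis deg', np.float32(100.3))
tray short (array([ 579., -322.]), array([75., 58.]), 'long-axis deg', np.float32(88.7))
stamp short (array([450., 376.]), array([25., 47.]), 'long-axis deg', np.float32(122.7))
stamp round (array([570., 334.]), array([39., 43.]), 'long-axis deg', np.float32(144.8))
stamp square (array([462., 249.]), array([40., 40.]), 'long-axis deg', np.float32(119.1))
stamp long (array([444., 127.]), array([25., 76.]), 'long-axis deg', np.float32(91.6))
tall at right: min x,max y [ 0.2541601  -0.64738659  0.10002198] [ 0.89385605 -0.30003675  0.46300042]
at [0.2095 0.6412 0.2554] head 161.9 j7 -0.08 w 0.0849 gf 0.0 -> dx,dy,dz [-31.08 -17.83   9.57] yaw 0 t 0.1
```

send_rows([
  {"dx": -31.1, "dy": -17.8, "dz": 7.0, "yaw": 32, "gripper": 0.7},
  {"dx": -31.1, "dy": -17.8, "dz": 7.0, "yaw": 32, "gripper": 0.7},
  {"dx": -31.1, "dy": -17.8, "dz": 7.0, "yaw": 32, "gripper": 0.7},
  {"dx": -31.1, "dy": -17.8, "dz": 7.0, "yaw": 32, "gripper": 0.7},
  {"dx": -31.1, "dy": -17.8, "dz": 7.0, "yaw": 32, "gripper": 0.7},
], force=40)

```text
clock: 0.72
tcp_pos: [0.4162, 0.4125, 0.1958]
orientation: [1.33, 2.846, -0.0]
contact_force: [0.6, 0.1, 0.7]
grip_width: 0.0602
gripper_force: 0.0
```

send_rows([
  {"dx": 0, "gripper": 0.7},
  {"dx": 0, "gripper": 0.7},
])

```text
validation failed for argument at $.st...
```

Run:
```python
from h import *
go(.4495,.375,.061,130)
f=dict(np.load('top.npz')); c=f['color'].astype(int); K=np.linalg.inv(f['K']); C=-f['R'].T@f['t']
for n,(u,v,h) in dict(round=(364,266,22),square=(413,265,20),long=(479,270,27),short=(484,219,20)).items():
    g=np.zeros((480,640),np.uint8); g[v-h:v+h,u-h:u+h]=1
    for thr in(120,150):
        k,l,s,ce=cv2.connectedComponentsWithStats(((c.sum(2)<thr)&(g>0)).astype(np.uint8)); i=l[v,u]
        vv,uu=np.nonzero(l==i); ray=np.c_[uu,vv,np.ones(len(uu))]@K.T@f['R']; p=C+ray*((.004-C[2])/ray[:,2])[:,None]
        r=cv2.minAreaRect(p[:,:2].astype(np.float32)*1000); b=cv2.boxPoints(r); e=max([b[1]-b[0],b[2]-b[1]],key=np.linalg.norm)
        q=p[:,:2]-p[:,:2].mean(0); U=np.linalg.svd(q,full_matrices=False)[2][0]
        print(n,thr,np.round(r[0]),np.round(r[1]),'mean',np.round(p.mean(0)*1000),'deg',round(np.degrees(np.arctan2(e[1],e[0]))%180,1),'pca',round(np.degrees(np.arctan2(U[1],U[0]))%180,1))
f=save('wrist','w1')
P=cloud(f); m=(P[...,2]>.048)&(P[...,2]<.08)&(np.hypot(P[...,0]-.4495,P[...,1]-.375)<.03)
print('wrist handle',np.round(P[m].mean(0),4) if m.any() else None,m.sum(),'c',np.round((P[m].max(0)+P[m].min(0))/2,4) if m.any() else 0)
```

```text
at [0.4162 0.4125 0.1958] head 129.9 j7 -0.1 w 0.0602 gf 0.0 -> dx,dy,dz [-5.01  0.15 13.48] yaw -0.1 t 0.72
round 120 [553.  95.] [1210. 1681.] mean [535.  88.   4.] deg 90.7 pca 90.8
round 150 [459. -23.] [47. 46.] mean [459. -23.   4.] deg 45.8 pca 42.8
square 120 [553.  95.] [1210. 1681.] mean [535.  88.   4.] deg 90.7 pca 90.8
square 150 [ 463. -145.] [45. 44.] mean [ 463. -145.    4.] deg 81.4 pca 82.8
long 120 [553.  95.] [1210. 1681.] mean [535.  88.   4.] deg 90.7 pca 90.8
long 150 [ 455. -305.] [84. 30.] mean [ 455. -305.    4.] deg 77.8 pca 77.9
short 120 [553.  95.] [1210. 1681.] mean [535.  88.   4.] deg 90.7 pca 90.8
short 150 [ 583. -320.] [28. 50.] mean [ 583. -319.    4.] deg 90.9 pca 91.6
wrist handle [0.448  0.3783 0.0649] 900 c [0.4499 0.3762 0.0598]
```

View pics/w1.png

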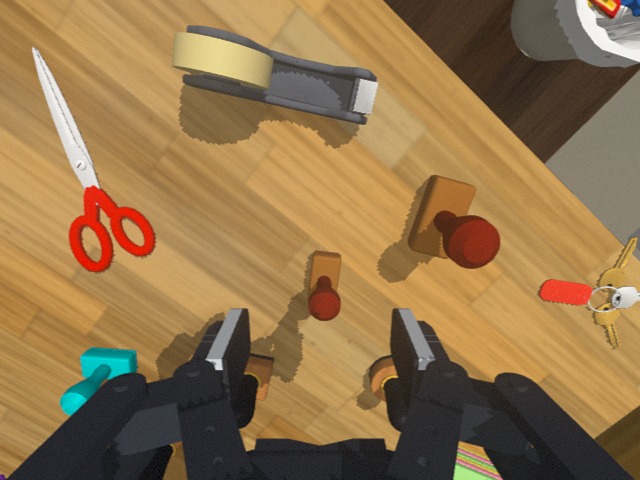

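The wrist view shows the small red stamp at (325,290) between the open fingers. The big red one at (460,230) and the black ones at (258,375) and (385,375) are clear of the path. Descending.

send_rows([
  {"dx": -5.0, "dy": 0.2, "dz": 3.0, "yaw": 0, "gripper": 0.7},
  {"dx": -5.0, "dy": 0.2, "dz": 3.0, "yaw": 0, "gripper": 0.7},
  {"dx": -5.0, "dy": 0.2, "dz": 8.0, "yaw": 0, "gripper": 0.7},
  {"dx": -5.0, "dy": 0.2, "dz": 10.0, "yaw": 0, "gripper": 0.7},
  {"dx": -5.0, "dy": 0.2, "dz": 10.0, "yaw": 0, "gripper": 0.7},
])

```text
clock: 1.4
tcp_pos: [0.4474, 0.377, 0.0949]
orientation: [-1.328, -2.845, 0.005]
contact_force: [0.0, -0.3, 0.1]
grip_width: 0.0597
gripper_force: 0.0
```

Run:
```python
from h import *
go(.4497,.3755,.061,130)
f=grab('wrist'); P=cloud(f); z=P[...,2]
m=(z>.048)&(z<.08)&(np.hypot(P[...,0]-.4495,P[...,1]-.375)<.03); m2=(z>.01)&(z<.025)&(np.hypot(P[...,0]-.4495,P[...,1]-.375)<.035)
print(m.sum(),m2.sum(), np.round((P[m].max(0)+P[m].min(0))/2,4))
r=cv2.minAreaRect(P[m2][:,:2].astype(np.float32)*1000);print(r, cv2.boxPoints(r))
```

```text
at [0.4474 0.377  0.0949] head 130.0 j7 0.02 w 0.0597 gf 0.0 -> dx,dy,dz [-0.26  0.09  3.39] yaw -0.0 t 1.4
2537 2076 [0.4572 0.3817 0.064 ]
((448.8294372558594, 378.156494140625), (24.997766494750977, 41.8355827331543), 32.87825393676758) [[426.9772  388.9387 ]
 [449.6879  353.8041 ]
 [470.68167 367.3743 ]
 [447.97098 402.50888]]
```

send_rows([
  {"dx": -0.2, "dy": 0.1, "dz": 3.4, "yaw": 0, "gripper": 0.7},
  {"dx": -0.2, "dy": 0.1, "dz": 3.4, "yaw": 0, "gripper": 0.7},
  {"dx": -0.2, "dy": 0.1, "dz": 3.4, "yaw": 0, "gripper": 0.1},
  {"dx": -0.2, "dy": 0.1, "dz": 3.4, "yaw": 0, "gripper": 0.1},
  {"dx": -0.2, "dy": 0.1, "dz": 3.4, "yaw": 0, "gripper": 0.1},
], force=40)

```text
clock: 2.08
tcp_pos: [0.4516, 0.3769, 0.0641]
orientation: [1.33, 2.846, 0.004]
contact_force: [-1.0, -1.2, 5.5]
grip_width: 0.0224
gripper_force: 38.9
```

send_rows([
  {"dx": 0.0, "dy": 0.0, "dz": 0.0, "yaw": 0, "gripper": 0.1},
  {"dx": 0.0, "dy": 0.0, "dz": 0.0, "yaw": 0, "gripper": 0.1},
  {"dx": 0.0, "dy": 0.0, "dz": -1.0, "yaw": 0, "gripper": 0.1},
])

```text
clock: 2.45
tcp_pos: [0.4508, 0.3762, 0.073]
orientation: [-1.33, -2.846, 0.0]
contact_force: [-0.1, 0.6, 0.4]
grip_width: 0.0227
gripper_force: 39.2
```

send_rows([
  {"dx": 0.0, "dy": 0.0, "dz": -5.0, "yaw": 0, "gripper": 0.1},
  {"dx": 0.0, "dy": 0.0, "dz": -11.0, "yaw": 0, "gripper": 0.1},
  {"dx": 0.0, "dy": 0.0, "dz": -11.0, "yaw": 0, "gripper": 0.1},
])

```text
clock: 2.82
tcp_pos: [0.4537, 0.3783, 0.1884]
orientation: [1.329, 2.843, 0.016]
contact_force: [0.5, -0.8, 0.0]
grip_width: 0.0225
gripper_force: 39.4
```

Run:
```python
from h import *
f=save('side','s2')
go(.582,-.320,.19,98)
```

```text
at [0.4522 0.3773 0.1856] head 129.9 j7 -0.0 w 0.0225 gf 39.4 -> dx,dy,dz [-61.82 -34.76  -0.7 ] yaw 31.9 t 2.88
```

View pics/s2.png

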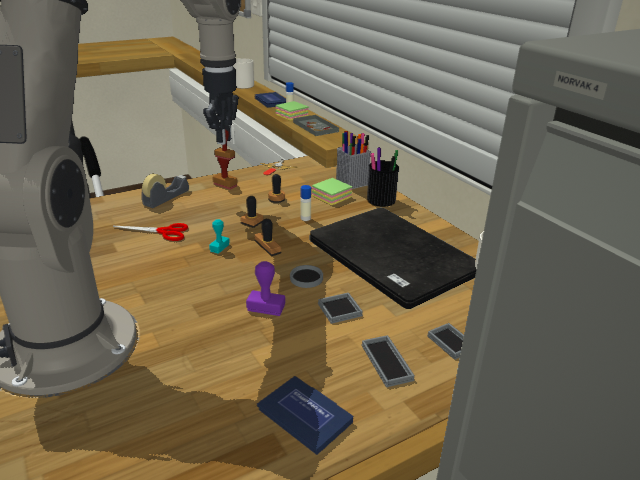

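The stamp hangs upright in the grip at (225,155). Before crossing, I'll check where the cabinet on the right stands.

Run:
```python
from h import *
for n in('top','side'):
    P=cloud(dict(np.load(n+'.npz'))).reshape(-1,3)
    for zl in(.1,.2,.3,.4,.5):
        m=(P[:,2]>zl)&(P[:,2]<zl+.1)&(P[:,1]<-.2)&(P[:,1]>-.8)&(P[:,0]>.2)&(P[:,0]<.85)
        if m.sum()>20: print(n,zl,m.sum(),np.round(P[m].min(0),2),np.round(np.percentile(P[m],99,axis=0),2))
```

```text
top 0.1 3100 [ 0.25 -0.63  0.1 ] [ 0.85 -0.62  0.17]
side 0.2 3694 [ 0.25 -0.71  0.21] [ 0.26 -0.62  0.3 ]
side 0.3 18767 [ 0.25 -0.76  0.3 ] [ 0.26 -0.63  0.4 ]
side 0.4 26448 [ 0.25 -0.75  0.4 ] [ 0.26 -0.63  0.5 ]
side 0.5 22497 [ 0.25 -0.72  0.5 ] [ 0.32 -0.63  0.58]
```

send_rows([
  {"dx": -30.9, "dy": -17.4, "dz": -1.0, "yaw": 32, "gripper": 0.1},
  {"dx": -30.9, "dy": -17.4, "dz": -1.0, "yaw": 32, "gripper": 0.1},
  {"dx": -30.9, "dy": -17.4, "dz": -1.0, "yaw": 32, "gripper": 0.1},
  {"dx": -30.9, "dy": -17.4, "dz": -1.0, "yaw": 32, "gripper": 0.1},
  {"dx": -30.9, "dy": -17.4, "dz": -1.0, "yaw": 32, "gripper": 0.1},
])

```text
clock: 3.5
tcp_pos: [0.5073, 0.0671, 0.1905]
orientation: [-2.062, -2.369, 0.002]
contact_force: [0.2, -0.2, -0.3]
grip_width: 0.0224
gripper_force: 39.4
```

```bash
python3 -c "
from h import *
go(.582,-.320,.17,98)"
```

```text
at [0.5073 0.0671 0.1905] head 97.9 j7 0.06 w 0.0224 gf 39.4 -> dx,dy,dz [-39.37   2.07   2.05] yaw -0.1 t 3.5
```

send_rows([
  {"dx": -29.0, "dy": 1.5, "dz": 1.0, "yaw": 0, "gripper": 0.1},
  {"dx": -29.0, "dy": 1.5, "dz": 1.0, "yaw": 0, "gripper": 0.1},
  {"dx": -29.0, "dy": 1.5, "dz": 1.0, "yaw": 0, "gripper": 0.1},
  {"dx": -29.0, "dy": 1.5, "dz": 1.0, "yaw": 0, "gripper": 0.1},
  {"dx": -29.0, "dy": 1.5, "dz": 1.0, "yaw": 0, "gripper": 0.1},
])

```text
clock: 4.12
tcp_pos: [0.5617, -0.2194, 0.1801]
orientation: [-2.066, -2.365, 0.003]
contact_force: [0.7, 0.5, -1.0]
grip_width: 0.0228
gripper_force: 39.4
```

Run:
```python
from h import *
f=save('wrist','w2')
go(.582,-.320,.10,98)
```

```text
at [ 0.5616 -0.225   0.1805] head 97.5 j7 0.66 w 0.0229 gf 39.4 -> dx,dy,dz [-9.64  0.8   8.1 ] yaw -0.5 t 4.17
```

View pics/w2.png

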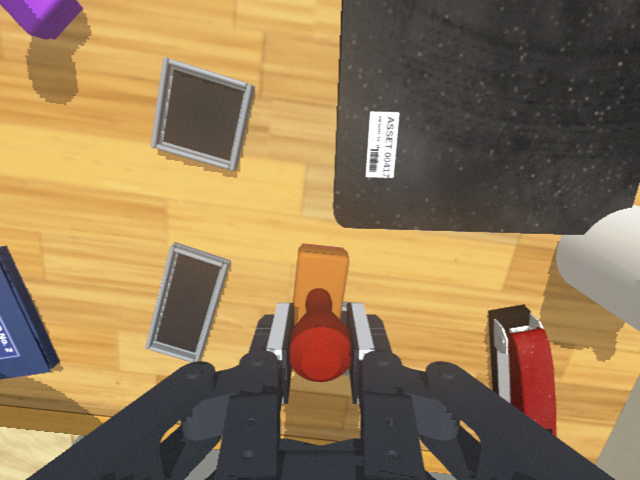

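The wrist view shows the short stamp held with its foot straight at (320,270). The square tray is at (203,115) and the long tray at (188,300), while the short tray is hidden behind the hand. I'll measure the visible ones and the held foot.

```bash
cat >> h.py <<'E'
def rect(p):
    r=cv2.minAreaRect(p[:,:2].astype(np.float32)*1000); b=cv2.boxPoints(r)
    e=max([b[1]-b[0],b[2]-b[1]],key=np.linalg.norm); return np.round(r[0],1),np.round(r[1],1),'deg',round(float(np.degrees(np.arctan2(e[1],e[0]))%180),1)
def tray(f,u,v):
    "inner floor: dark component round (u,v) projected to z=4 mm"
    m=(f['color'].max(2)<75).astype(np.uint8); k,l,s,_=cv2.connectedComponentsWithStats(m,connectivity=4); i=l[v,u]
    if not i: return None
    vv,uu=np.nonzero(l==i); C=-f['R'].T@f['t']; ray=np.c_[uu,vv,np.ones(len(uu))]@np.linalg.inv(f['K']).T@f['R']
    return rect(C+ray*((.004-C[2])/ray[:,2])[:,None]),s[i]
def walls(f,x,y,r):
    P=cloud(f); z=P[...,2]; m=(z>.009)&(z<.0145)&(np.hypot(P[...,0]-x,P[...,1]-y)<r); return rect(P[m]),m.sum()
E
python3 - <<'E'
from h import *
f=dict(np.load('wrist.npz'))
print('sq',tray(f,203,115),walls(f,.463,-.145,.052)); print('long',tray(f,188,300),walls(f,.455,-.305,.06))
t=dict(np.load('top.npz'))
for n,x,y,r in(('sq',.463,-.145,.052),('long',.455,-.305,.06),('short',.583,-.32,.048),('round',.459,-.024,.045)): print('top',n,walls(t,x,y,r))
P=cloud(f)[240:300,295:350].reshape(-1,3); P=P[(P[:,2]>.1)&(P[:,2]<.155)]
print('foot pts',len(P),np.round(P.min(0),3),np.round(P.max(0),3),rect(P[(P[:,2]>np.percentile(P[:,2],30))&(P[:,2]<.15)]))
P=cloud(f); m=(P[...,2]>.11)&(P[...,2]<.155); m[:,:290]=0;m[:,355:]=0; print(np.round(np.histogram(P[m][:,2],bins=9,range=(.11,.155))[0]))
q=P[m&(P[...,2]<.143)]; print(rect(q)); 
s=grab('side'); Q=cloud(s); print('z low held(side)',[ (round(float(Q[...,2][mm].min()),4),mm.sum()) for mm in [(np.hypot(Q[...,0]-.562,Q[...,1]+.225)<.035)&(Q[...,2]>.06)&(Q[...,2]<.2)]])
E
```

```text
sq None ((array([ 462.7, -147. ]), array([63.9, 64.5]), 'deg', 171.4), np.int64(1869))
long None ((array([ 454.2, -306.1]), array([104.5,  49.1]), 'deg', 77.9), np.int64(1437))
top sq ((array([ 462.6, -146.2]), array([64.1, 64.1]), 'deg', 172.0), np.int64(154))
top long ((array([ 452.5, -304.9]), array([105.3,  52.8]), 'deg', 78.0), np.int64(166))
top short ((array([ 582.5, -320.5]), array([48.2, 70.1]), 'deg', 90.9), np.int64(146))
top round ((array([459.4, -24.2]), array([64.2, 64.1]), 'deg', 0.1), np.int64(104))
foot pts 2725 [ 0.548 -0.222  0.116] [ 0.573 -0.196  0.146] (array([ 560.1, -208.9]), array([24.1, 25. ]), 'deg', 90.5)
[   0   58   98  178 2580  103  172  135   42]
(array([ 560.4, -215.9]), array([25.1, 39.4]), 'deg', 91.0)
z low held(side) [(0.1166, np.int64(953))]
```

send_rows([
  {"dx": -9.6, "dy": 0.8, "dz": 0.0, "yaw": 0, "gripper": 0.1},
  {"dx": -9.6, "dy": 0.8, "dz": 3.0, "yaw": 0, "gripper": 0.1},
  {"dx": -9.6, "dy": 0.8, "dz": 7.5, "yaw": 0, "gripper": 0.1},
  {"dx": -9.6, "dy": 0.8, "dz": 8.0, "yaw": 0, "gripper": 0.1},
  {"dx": -9.6, "dy": 0.8, "dz": 8.0, "yaw": 0, "gripper": 0.1},
])

```text
clock: 4.85
tcp_pos: [0.584, -0.309, 0.1013]
orientation: [-2.061, -2.37, -0.0]
contact_force: [0.0, -0.1, 0.2]
grip_width: 0.0224
gripper_force: 39.5
```

Run:
```python
from h import *
go(.5825,-.3205,.0675,97.5)
f=grab('side')
```

```text
at [ 0.584  -0.309   0.1013] head 98.0 j7 0.83 w 0.0224 gf 39.5 -> dx,dy,dz [-1.12 -0.31  3.38] yaw 0.5 t 4.85
```

send_rows([
  {"dx": -1.1, "dy": -0.2, "dz": 1.5, "yaw": 0, "gripper": 0.1},
  {"dx": -1.1, "dy": -0.2, "dz": 1.5, "yaw": 0, "gripper": 0.1},
  {"dx": -1.1, "dy": -0.2, "dz": 1.5, "yaw": 0, "gripper": 0.1},
])

```text
clock: 5.28
tcp_pos: [0.5834, -0.3216, 0.0864]
orientation: [2.063, 2.369, 0.0]
contact_force: [0.2, -0.2, 0.2]
grip_width: 0.0226
gripper_force: 39.5
```

Run:
```python
from h import *
f=grab('wrist'); go(.5825,-.3205,.0675,97.5)
P=cloud(f); m=(P[...,2]>.012)&(P[...,2]<.055); m[:,:290]=0;m[:,355:]=0; 
print(np.histogram(P[m][:,2],bins=10,range=(.012,.055))[0], rect(P[m&(P[...,2]>.025)&(P[...,2]<.047)]), np.round(P[m].min(0),3),np.round(P[m].max(0),3)); print(walls(f,.5825,-.3205,.05))
```

```text
at [ 0.5836 -0.3214  0.0865] head 97.9 j7 0.85 w 0.0229 gf 39.5 -> dx,dy,dz [ 0.1 -0.1  1.9] yaw 0.4 t 5.33
[ 102   33 1602   85  135  201 2513   87  137  132] (array([ 581. , -265.6]), array([ 25.1, 143.5]), 'deg', 91.3) [ 0.566 -0.338  0.012] [ 0.604 -0.191  0.055]
((array([ 582. , -318.2]), array([49. , 64.4]), 'deg', 90.5), np.int64(1909))
```

send_rows([
  {"dx": 0.1, "dy": -0.1, "dz": 1.0, "yaw": 0, "gripper": 0.1},
  {"dx": 0.1, "dy": -0.1, "dz": 1.6, "yaw": 0, "gripper": 0.1},
  {"dx": 0.1, "dy": -0.1, "dz": 1.9, "yaw": 0, "gripper": 0.1},
  {"dx": 0.1, "dy": -0.1, "dz": 1.9, "yaw": 0, "gripper": 0.1},
])

```text
clock: 5.82
tcp_pos: [0.5822, -0.3203, 0.0682]
orientation: [-2.063, -2.369, -0.001]
contact_force: [-3.7, 2.7, 9.8]
grip_width: 0.0224
gripper_force: 40.5
```

Run:
```python
from h import *
go(.5825,-.3205,.0675,97.5)
f=grab('wrist');P=cloud(f); m=(P[...,2]>.017)&(P[...,2]<.035)&(np.hypot(P[...,0]-.5825,P[...,1]+.3205)<.04); print(rect(P[m]),np.histogram(P[m][:,2],bins=9,range=(.017,.035))[0],status.get_obs()['contact_force'])
```

```text
at [ 0.5822 -0.3203  0.0682] head 97.9 j7 0.86 w 0.0224 gf 40.5 -> dx,dy,dz [-0.02  0.03  0.07] yaw 0.4 t 5.83
(array([ 580.7, -316.4]), array([25. , 39.9]), 'deg', 91.1) [  80  597 1933   66   34   66   63   61   67] [-4.61781561  2.06824759  9.4346847 ]
```

send_rows([
  {"dx": 0.0, "dy": 0.0, "dz": 0.0, "yaw": 0, "gripper": 0.6},
  {"dx": 0.0, "dy": 0.0, "dz": 0.0, "yaw": 0, "gripper": 0.6},
  {"dx": 0.0, "dy": 0.0, "dz": -1.0, "yaw": 0, "gripper": 0.6},
  {"dx": 0.0, "dy": 0.0, "dz": -6.0, "yaw": 0, "gripper": 0.6},
  {"dx": 0.0, "dy": 0.0, "dz": -12.0, "yaw": 0, "gripper": 0.6},
])

```text
clock: 6.5
tcp_pos: [0.5817, -0.3201, 0.1879]
orientation: [-2.062, -2.368, 0.002]
contact_force: [1.2, -0.8, -0.4]
grip_width: 0.0513
gripper_force: 0.0
```

Run:
```python
from h import *
f=save('wrist','w3'); go(.444,.1265,.18,20)
```

```text
at [ 0.5854 -0.3231  0.1977] head 97.9 j7 0.8 w 0.0513 gf 0.0 -> dx,dy,dz [46.48 -7.87  1.41] yaw 77.9 t 6.55
```

View pics/w3.png

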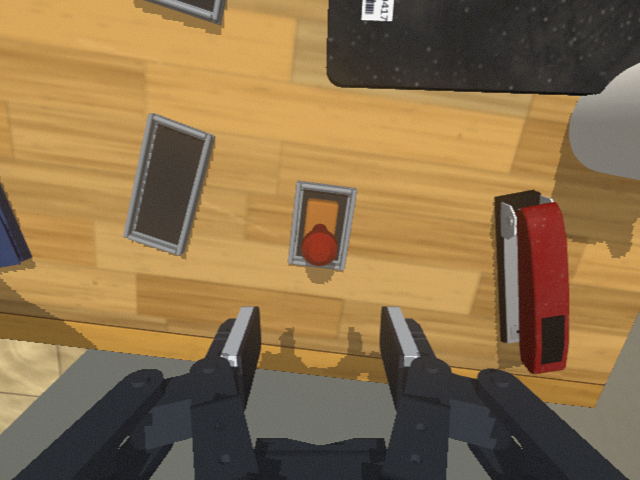

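The short stamp sits inside its tray at (320,225) and stands upright. Next is the long stamp.

send_rows([
  {"dx": 30.0, "dy": -5.1, "dz": 0.5, "yaw": 0, "gripper": 0.6},
  {"dx": 30.0, "dy": -5.1, "dz": 0.5, "yaw": 0, "gripper": 0.6},
  {"dx": 30.0, "dy": -5.1, "dz": 0.5, "yaw": 0, "gripper": 0.6},
  {"dx": 30.0, "dy": -5.1, "dz": 0.5, "yaw": 0, "gripper": 0.6},
  {"dx": 30.0, "dy": -5.1, "dz": 0.5, "yaw": 0, "gripper": 0.6},
])

```text
clock: 7.18
tcp_pos: [0.4899, -0.0281, 0.1826]
orientation: [2.062, 2.37, 0.002]
contact_force: [1.5, 0.5, 0.9]
grip_width: 0.0515
gripper_force: 0.0
```

send_rows([
  {"dx": 13.0, "dy": -2.2, "dz": 0.5, "yaw": 0, "gripper": 0.6},
  {"dx": 13.0, "dy": -2.2, "dz": 0.5, "yaw": 0, "gripper": 0.6},
  {"dx": 13.0, "dy": -2.2, "dz": 0.5, "yaw": 0, "gripper": 0.6},
  {"dx": 13.0, "dy": -2.2, "dz": 0.5, "yaw": 0, "gripper": 0.6},
])

```text
clock: 7.68
tcp_pos: [0.4511, 0.0955, 0.1775]
orientation: [2.062, 2.37, 0.001]
contact_force: [0.9, -0.5, -0.1]
grip_width: 0.0511
gripper_force: 0.0
```

```bash
cat >> h.py <<'E'
def stamp(f,x,y,z0=0):
    P=cloud(f); z=P[...,2]-z0; d=np.hypot(P[...,0]-x,P[...,1]-y)
    m=(z>.011)&(z<.025)&(d<.055); h=(z>.045)&(z<.08)&(d<.03)
    print('foot',rect(P[m]) if m.sum()>5 else None,m.sum(),'handle',np.round((np.percentile(P[h],1,axis=0)+np.percentile(P[h],99,axis=0))/2,4) if h.any() else None,h.sum())
E
python3 - <<'E'
from h import *
f=grab('wrist'); go(.444,.1265,.061); stamp(f,.444,.1265)
E
```

```text
at [0.4514 0.0944 0.1775] head 97.8 j7 -0.05 w 0.0511 gf 0.0 -> dx,dy,dz [ 3.29 -0.3  11.65] yaw 0 t 7.72
foot (array([444.3, 126.9]), array([25.1, 79.8]), 'deg', 92.7) 2353 handle [0.4442 0.1275 0.0596] 1104
```

send_rows([
  {"dx": 3.3, "dy": -0.3, "dz": 2.0, "yaw": 0, "gripper": 0.6},
  {"dx": 3.3, "dy": -0.3, "dz": 2.0, "yaw": 0, "gripper": 0.6},
  {"dx": 3.3, "dy": -0.3, "dz": 6.0, "yaw": 0, "gripper": 0.6},
  {"dx": 3.3, "dy": -0.3, "dz": 8.5, "yaw": 0, "gripper": 0.6},
  {"dx": 3.3, "dy": -0.3, "dz": 8.5, "yaw": 0, "gripper": 0.6},
])

```text
clock: 8.35
tcp_pos: [0.4431, 0.1253, 0.0913]
orientation: [-2.067, -2.366, 0.005]
contact_force: [0.4, -0.4, 0.5]
grip_width: 0.0511
gripper_force: 0.0
```

```bash
python3 -c "
from h import *
go(.4443,.1269,.0605)"
```

```text
at [0.4431 0.1253 0.0913] head 97.7 j7 -0.03 w 0.0511 gf 0.0 -> dx,dy,dz [0.15 0.15 3.08] yaw 0 t 8.35
```

send_rows([
  {"dx": 0.1, "dy": 0.1, "dz": 3.0, "yaw": 0, "gripper": 0.6},
  {"dx": 0.1, "dy": 0.1, "dz": 3.0, "yaw": 0, "gripper": 0.6},
  {"dx": 0.1, "dy": 0.1, "dz": 3.0, "yaw": 0, "gripper": 0.1},
  {"dx": 0.1, "dy": 0.1, "dz": 3.0, "yaw": 0, "gripper": 0.1},
  {"dx": 0.1, "dy": 0.1, "dz": 3.0, "yaw": 0, "gripper": 0.1},
])

```text
clock: 8.98
tcp_pos: [0.445, 0.1287, 0.0636]
orientation: [2.063, 2.368, 0.003]
contact_force: [-1.3, -1.3, 5.8]
grip_width: 0.0219
gripper_force: 38.8
```

send_rows([
  {"dx": 0.0, "dy": 0.0, "dz": 0.0, "yaw": 0, "gripper": 0.1},
  {"dx": 0.0, "dy": 0.0, "dz": -2.0, "yaw": 0, "gripper": 0.1},
  {"dx": 0.0, "dy": 0.0, "dz": -7.0, "yaw": 0, "gripper": 0.1},
  {"dx": 0.0, "dy": 0.0, "dz": -12.0, "yaw": 0, "gripper": 0.1},
  {"dx": 0.0, "dy": 0.0, "dz": -12.0, "yaw": 0, "gripper": 0.1},
])

```text
clock: 9.6
tcp_pos: [0.4466, 0.1296, 0.1864]
orientation: [2.062, 2.367, 0.013]
contact_force: [0.1, -0.3, -0.4]
grip_width: 0.0218
gripper_force: 39.4
```

Run:
```python
from h import *
f=grab('wrist'); go(.4537,-.306,.18); P=cloud(f); z=P[...,2]; o=status.get_obs()['tcp_pos']
m=(z>.1)&(z<.16)&(np.hypot(P[...,0]-o[0],P[...,1]-o[1])<.055); h=np.histogram(P[m][:,2],bins=12,range=(.1,.16))[0]; print(h)
k=.1+.005*np.argmax(h); print(rect(P[m&(z>k-.003)&(z<k+.008)]))
```

```text
at [0.4452 0.1294 0.1844] head 97.9 j7 -0.13 w 0.0217 gf 39.4 -> dx,dy,dz [-43.24  -5.16   0.31] yaw 0 t 9.65
[   0    0    0    0   64  110  131 1932 1960  173  182  172]
(array([445.6, 143.4]), array([25., 50.]), 'deg', 92.8)
```

send_rows([
  {"dx": -30.0, "dy": -3.6, "dz": 0.0, "yaw": 15, "gripper": 0.1},
  {"dx": -30.0, "dy": -3.6, "dz": 0.0, "yaw": 15, "gripper": 0.1},
  {"dx": -30.0, "dy": -3.6, "dz": 0.0, "yaw": 15, "gripper": 0.1},
  {"dx": -30.0, "dy": -3.6, "dz": 0.0, "yaw": 15, "gripper": 0.1},
  {"dx": -30.0, "dy": -3.6, "dz": 0.0, "yaw": 15, "gripper": 0.1},
])

```text
clock: 10.28
tcp_pos: [0.4486, -0.1754, 0.1815]
orientation: [-2.355, -2.078, 0.002]
contact_force: [0.7, 0.6, -1.2]
grip_width: 0.0215
gripper_force: 39.4
```

send_rows([
  {"dx": 0.0, "dy": 0.0, "dz": 0.0, "yaw": 0, "gripper": 0.1},
  {"dx": 0.0, "dy": 0.0, "dz": 0.0, "yaw": 0, "gripper": 0.1},
])

```text
clock: 10.52
tcp_pos: [0.449, -0.1727, 0.1813]
orientation: [-2.354, -2.078, 0.002]
contact_force: [-0.0, 0.3, -1.6]
grip_width: 0.0217
gripper_force: 39.4
```

Run:
```python
from h import *
f=grab('wrist'); go(.4537,-.306,.095,83.1); print(walls(f,.4537,-.306,.06))
```

```text
at [ 0.4493 -0.1719  0.1815] head 83.0 j7 0.36 w 0.0218 gf 39.4 -> dx,dy,dz [-13.26   2.09   8.63] yaw -0.1 t 10.57
((array([ 440.1, -307.2]), array([ 42.6, 105.7]), 'deg', 91.4), np.int64(290))
```

send_rows([
  {"dx": -13.2, "dy": 2.1, "dz": 0.0, "yaw": 0, "gripper": 0.1},
  {"dx": -13.2, "dy": 2.1, "dz": 2.0, "yaw": 0, "gripper": 0.1},
  {"dx": -13.2, "dy": 2.1, "dz": 6.0, "yaw": 0, "gripper": 0.1},
  {"dx": -13.2, "dy": 2.1, "dz": 8.6, "yaw": 0, "gripper": 0.1},
  {"dx": -13.2, "dy": 2.1, "dz": 8.6, "yaw": 0, "gripper": 0.1},
])

```text
clock: 11.2
tcp_pos: [0.4535, -0.3043, 0.0942]
orientation: [-2.348, -2.079, 0.002]
contact_force: [-0.6, -0.0, -0.6]
grip_width: 0.0218
gripper_force: 39.4
```

send_rows([
  {"dx": 0.0, "dy": 0.0, "dz": 0.0, "yaw": 0, "gripper": 0.1},
])

```text
clock: 11.32
tcp_pos: [0.4553, -0.306, 0.0969]
orientation: [2.352, 2.082, 0.001]
contact_force: [0.2, -0.2, -0.4]
grip_width: 0.0217
gripper_force: 39.4
```

Run:
```python
from h import *
f=grab('wrist'); go(.4537,-.306,.0675,83.1); P=cloud(f); z=P[...,2]; o=status.get_obs()['tcp_pos']
d=np.hypot(P[...,0]-o[0],P[...,1]-o[1]); m=(z>.02)&(z<.07)&(d<.055); print(np.histogram(P[m][:,2],bins=10,range=(.02,.07))[0])
print('foot',rect(P[m&(z>.035)&(z<.055)])); print('walls',walls(f,.4537,-.306,.062))
```

```text
at [ 0.4555 -0.3063  0.0973] head 83.0 j7 0.76 w 0.0216 gf 39.4 -> dx,dy,dz [ 0.01 -0.18  2.98] yaw -0.1 t 11.38
[   0    0   45  129  121 1266 2605  178  185  173]
foot (array([ 457.6, -292.2]), array([49.7, 25.1]), 'deg', 78.0)
walls ((array([ 456.1, -296.5]), array([84.7, 49. ]), 'deg', 77.7), np.int64(2256))
```

send_rows([
  {"dx": 0.0, "dy": 0.0, "dz": 1.5, "yaw": 0, "gripper": 0.1},
  {"dx": 0.0, "dy": 0.0, "dz": 2.5, "yaw": 0, "gripper": 0.1},
  {"dx": 0.0, "dy": 0.0, "dz": 3.0, "yaw": 0, "gripper": 0.1},
  {"dx": 0.0, "dy": 0.0, "dz": 3.0, "yaw": 0, "gripper": 0.1},
])

```text
clock: 11.88
tcp_pos: [0.4542, -0.3063, 0.0676]
orientation: [-2.354, -2.078, -0.003]
contact_force: [-5.8, 6.9, 23.4]
grip_width: 0.0218
gripper_force: 42.0
```

Run:
```python
from h import *
f=grab('wrist'); go(.4537,-.306,.0675,83.1); stamp(f,.4537,-.306,.004); print(status.get_obs()['contact_force'])
P=cloud(f); z=P[...,2]; m=(z>.016)&(z<.035)&(np.hypot(P[...,0]-.454,P[...,1]+.306)<.05); print(np.histogram(z[m],bins=19,range=(.016,.035))[0])
```

```text
at [ 0.4542 -0.3064  0.0676] head 82.9 j7 0.79 w 0.0216 gf 41.9 -> dx,dy,dz [ 0.03 -0.06  0.01] yaw -0.2 t 11.93
foot (array([ 453.3, -307.4]), array([80. , 25.1]), 'deg', 77.9) 4034 handle [ 0.4549 -0.3046  0.0667] 7874
[-5.25872957  6.08988465 23.29848627]
[  27   37   64  266 1123 1595  433  208   78   47   56   31   38   23
   36   36   36   35   31]
```

send_rows([
  {"dx": 0.0, "dy": 0.0, "dz": 0.0, "yaw": 0, "gripper": 0.6},
  {"dx": 0.0, "dy": 0.0, "dz": 0.0, "yaw": 0, "gripper": 0.6},
  {"dx": 0.0, "dy": 0.0, "dz": -1.0, "yaw": 0, "gripper": 0.6},
  {"dx": 0.0, "dy": 0.0, "dz": -6.0, "yaw": 0, "gripper": 0.6},
  {"dx": 0.0, "dy": 0.0, "dz": -12.0, "yaw": 0, "gripper": 0.6},
])

```text
clock: 12.55
tcp_pos: [0.4537, -0.3066, 0.1871]
orientation: [-2.353, -2.078, 0.002]
contact_force: [1.2, -0.6, -0.2]
grip_width: 0.0513
gripper_force: 0.0
```

Run:
```python
from h import *
f=grab('wrist'); stamp(f,.4537,-.306,.004); go(.4615,.2485,.18)
```

```text
foot (array([ 452.9, -307.6]), array([79.9, 25. ]), 'deg', 77.8) 1919 handle [ 0.453  -0.3062  0.0621] 1015
at [ 0.4567 -0.3098  0.1949] head 82.8 j7 0.66 w 0.0513 gf 0.0 -> dx,dy,dz [55.45 -6.54  1.26] yaw 0 t 12.6
```

The long stamp stands in its tray, with foot centre (453,-308) against tray centre (454,-306). Next is the square stamp.

send_rows([
  {"dx": 30.0, "dy": -3.5, "dz": 0.5, "yaw": 0, "gripper": 0.6},
  {"dx": 30.0, "dy": -3.5, "dz": 0.5, "yaw": 0, "gripper": 0.6},
  {"dx": 30.0, "dy": -3.5, "dz": 0.5, "yaw": 0, "gripper": 0.6},
  {"dx": 30.0, "dy": -3.5, "dz": 0.5, "yaw": 0, "gripper": 0.6},
  {"dx": 30.0, "dy": -3.5, "dz": 0.5, "yaw": 0, "gripper": 0.6},
])

```text
clock: 13.22
tcp_pos: [0.4566, -0.0024, 0.1817]
orientation: [2.353, 2.081, 0.002]
contact_force: [0.0, -0.1, 0.4]
grip_width: 0.0511
gripper_force: 0.0
```

send_rows([
  {"dx": 22.0, "dy": -2.6, "dz": 0.7, "yaw": 0, "gripper": 0.6},
  {"dx": 22.0, "dy": -2.6, "dz": 0.7, "yaw": 0, "gripper": 0.6},
  {"dx": 22.0, "dy": -2.6, "dz": 0.7, "yaw": 0, "gripper": 0.6},
  {"dx": 22.0, "dy": -2.6, "dz": 0.7, "yaw": 0, "gripper": 0.6},
  {"dx": 22.0, "dy": -2.6, "dz": 0.7, "yaw": 0, "gripper": 0.6},
])

```text
clock: 13.85
tcp_pos: [0.4578, 0.22, 0.1743]
orientation: [-2.349, -2.086, -0.001]
contact_force: [-0.3, -0.6, -0.5]
grip_width: 0.0512
gripper_force: 0.0
```

Run:
```python
from h import *
f=grab('wrist'); stamp(f,.4615,.2485); go(.4615,.2485,.061)
```

```text
foot (array([462. , 249.1]), array([40., 40.]), 'deg', 116.8) 1673 handle [0.4621 0.2498 0.0597] 1125
at [0.4579 0.2175 0.1743] head 83.0 j7 -0.46 w 0.051 gf 0.0 -> dx,dy,dz [ 3.12 -0.02 11.33] yaw 0 t 13.9
```

send_rows([
  {"dx": 3.2, "dy": 0.0, "dz": 2.0, "yaw": 0, "gripper": 0.6},
  {"dx": 3.2, "dy": 0.0, "dz": 2.0, "yaw": 0, "gripper": 0.6},
  {"dx": 3.2, "dy": 0.0, "dz": 6.0, "yaw": 0, "gripper": 0.6},
  {"dx": 3.2, "dy": 0.0, "dz": 8.5, "yaw": 0, "gripper": 0.6},
  {"dx": 3.2, "dy": 0.0, "dz": 8.5, "yaw": 0, "gripper": 0.6},
])

```text
clock: 14.52
tcp_pos: [0.4613, 0.2458, 0.0884]
orientation: [2.357, 2.076, -0.006]
contact_force: [-0.5, 1.1, -0.1]
grip_width: 0.0514
gripper_force: 0.0
```

```bash
python3 -c "
from h import *
go(.462,.249,.0605)"
```

```text
at [0.4613 0.2458 0.0884] head 82.8 j7 -0.42 w 0.0514 gf 0.0 -> dx,dy,dz [0.33 0.03 2.78] yaw 0 t 14.53
```

send_rows([
  {"dx": 0.2, "dy": 0.0, "dz": 2.8, "yaw": 0, "gripper": 0.6},
  {"dx": 0.2, "dy": 0.0, "dz": 2.8, "yaw": 0, "gripper": 0.6},
  {"dx": 0.2, "dy": 0.0, "dz": 2.8, "yaw": 0, "gripper": 0.1},
  {"dx": 0.2, "dy": 0.0, "dz": 2.8, "yaw": 0, "gripper": 0.1},
  {"dx": 0.2, "dy": 0.0, "dz": 2.8, "yaw": 0, "gripper": 0.1},
])

```text
clock: 15.15
tcp_pos: [0.4629, 0.2507, 0.0627]
orientation: [-2.355, -2.079, -0.003]
contact_force: [-2.0, -1.0, 6.0]
grip_width: 0.0218
gripper_force: 38.8
```

send_rows([
  {"dx": 0.0, "dy": 0.0, "dz": 0.0, "yaw": 0, "gripper": 0.1},
  {"dx": 0.0, "dy": 0.0, "dz": -2.0, "yaw": 0, "gripper": 0.1},
  {"dx": 0.0, "dy": 0.0, "dz": -7.0, "yaw": 0, "gripper": 0.1},
  {"dx": 0.0, "dy": 0.0, "dz": -12.0, "yaw": 0, "gripper": 0.1},
  {"dx": 0.0, "dy": 0.0, "dz": -12.0, "yaw": 0, "gripper": 0.1},
])

```text
clock: 15.78
tcp_pos: [0.4646, 0.2516, 0.1855]
orientation: [-2.355, -2.079, -0.013]
contact_force: [-0.4, 0.7, -0.3]
grip_width: 0.0222
gripper_force: 39.4
```

```bash
cat >> h.py <<'E'
def held(f,off=.063):
    P=cloud(f); z=P[...,2]; o=status.get_obs()['tcp_pos']; b=o[2]-off; d=np.hypot(P[...,0]-o[0],P[...,1]-o[1])
    m=(z>b+.008)&(z<b+.026)&(d<.055); print('held foot',rect(P[m]),m.sum(), 'top z mode',round(float(np.median(z[m])),4))
E
python3 - <<'E'
from h import *
f=grab('wrist'); held(f); go(.4627,-.1467,.18)
E
```

```text
held foot (array([464.2, 251. ]), array([39.8, 39.9]), 'deg', 117.0) 3753 top z mode 0.1398
at [0.4632 0.2511 0.1833] head 82.9 j7 -0.51 w 0.0224 gf 39.4 -> dx,dy,dz [-39.48   4.86   0.2 ] yaw 0 t 15.82
```

send_rows([
  {"dx": -28.0, "dy": 3.4, "dz": 0.0, "yaw": 35, "gripper": 0.1},
  {"dx": -28.0, "dy": 3.4, "dz": 0.0, "yaw": 35, "gripper": 0.1},
  {"dx": -28.0, "dy": 3.4, "dz": 0.0, "yaw": 35, "gripper": 0.1},
  {"dx": -28.0, "dy": 3.4, "dz": 0.0, "yaw": 35, "gripper": 0.1},
  {"dx": -28.0, "dy": 3.4, "dz": 0.0, "yaw": 35, "gripper": 0.1},
])

```text
clock: 16.45
tcp_pos: [0.4598, -0.035, 0.1804]
orientation: [2.874, 1.269, -0.003]
contact_force: [0.4, 0.2, -1.3]
grip_width: 0.0217
gripper_force: 39.4
```

send_rows([
  {"dx": 0.0, "dy": 0.0, "dz": 0.0, "yaw": 0, "gripper": 0.1},
  {"dx": 0.0, "dy": 0.0, "dz": 0.0, "yaw": 0, "gripper": 0.1},
])

```text
clock: 16.7
tcp_pos: [0.4608, -0.031, 0.1805]
orientation: [-2.87, -1.276, 0.002]
contact_force: [0.6, 0.3, -1.4]
grip_width: 0.0218
gripper_force: 39.4
```

Run:
```python
from h import *
f=grab('wrist'); held(f); go(.4627,-.1467,.095,47.5)
print(walls(f,.4594,-.0243,.045),walls(f,.4627,-.1467,.052))
```

```text
held foot (array([460. , -31.4]), array([40. , 39.6]), 'deg', 82.1) 3708 top z mode 0.1348
at [ 0.461  -0.0305  0.1806] head 48.0 j7 -0.51 w 0.0222 gf 39.4 -> dx,dy,dz [-8.51  7.91  8.56] yaw 0.5 t 16.75
((array([460.6, -21.6]), array([60.8, 67.4]), 'deg', 146.7), np.int64(1001)) ((array([ 464.1, -146.7]), array([65.4, 60.8]), 'deg', 81.3), np.int64(865))
```

send_rows([
  {"dx": -8.5, "dy": 7.9, "dz": 0.0, "yaw": 0.5, "gripper": 0.1},
  {"dx": -8.5, "dy": 7.9, "dz": 2.0, "yaw": 0.5, "gripper": 0.1},
  {"dx": -8.5, "dy": 7.9, "dz": 6.0, "yaw": 0.5, "gripper": 0.1},
  {"dx": -8.5, "dy": 7.9, "dz": 8.6, "yaw": 0.5, "gripper": 0.1},
  {"dx": -8.5, "dy": 7.9, "dz": 8.6, "yaw": 0.5, "gripper": 0.1},
])

```text
clock: 17.38
tcp_pos: [0.4619, -0.1462, 0.0935]
orientation: [-2.873, -1.265, 0.006]
contact_force: [-0.6, 0.3, 0.1]
grip_width: 0.0222
gripper_force: 39.5
```

send_rows([
  {"dx": 0.0, "dy": 0.0, "dz": 0.0, "yaw": 0, "gripper": 0.1},
])

```text
clock: 17.5
tcp_pos: [0.4637, -0.1471, 0.0958]
orientation: [2.875, 1.265, 0.001]
contact_force: [0.0, -0.2, -0.1]
grip_width: 0.0218
gripper_force: 39.5
```

Run:
```python
from h import *
f=grab('wrist'); held(f); go(.4627,-.1467,.0665,47.5); print(walls(f,.4627,-.1467,.052))
```

```text
held foot (array([ 462.9, -147.4]), array([40.2, 39.8]), 'deg', 81.5) 3719 top z mode 0.0501
at [ 0.464  -0.1472  0.0961] head 47.5 j7 -0.09 w 0.0221 gf 39.5 -> dx,dy,dz [-0.05 -0.13  2.96] yaw -0.0 t 17.55
((array([ 462.6, -146.3]), array([63.8, 63.9]), 'deg', 171.5), np.int64(1753))
```

send_rows([
  {"dx": 0.0, "dy": 0.0, "dz": 1.5, "yaw": 0, "gripper": 0.1},
  {"dx": 0.0, "dy": 0.0, "dz": 2.4, "yaw": 0, "gripper": 0.1},
  {"dx": 0.0, "dy": 0.0, "dz": 2.9, "yaw": 0, "gripper": 0.1},
  {"dx": 0.0, "dy": 0.0, "dz": 2.9, "yaw": 0, "gripper": 0.1},
])

```text
clock: 18.05
tcp_pos: [0.4623, -0.1471, 0.0664]
orientation: [-2.874, -1.261, 0.001]
contact_force: [-4.8, 2.7, 11.2]
grip_width: 0.0222
gripper_force: 40.5
```

Run:
```python
from h import *
f=grab('wrist'); held(f); go(.4627,-.1467); print(status.get_obs()['contact_force'])
```

```text
held foot (array([ 462.9, -146.1]), array([63.2, 62.9]), 'deg', 81.2) 4175 top z mode 0.0208
at [ 0.4623 -0.1471  0.0663] head 47.4 j7 -0.04 w 0.0214 gf 40.5 -> dx,dy,dz [0.06 0.   0.  ] yaw 0 t 18.1
[-4.34327776  1.92291732 10.22958529]
```

send_rows([
  {"dx": 0.0, "dy": 0.0, "dz": 0.0, "yaw": 0, "gripper": 0.6},
  {"dx": 0.0, "dy": 0.0, "dz": 0.0, "yaw": 0, "gripper": 0.6},
  {"dx": 0.0, "dy": 0.0, "dz": -1.0, "yaw": 0, "gripper": 0.6},
  {"dx": 0.0, "dy": 0.0, "dz": -6.0, "yaw": 0, "gripper": 0.6},
  {"dx": 0.0, "dy": 0.0, "dz": -12.0, "yaw": 0, "gripper": 0.6},
])

```text
clock: 18.73
tcp_pos: [0.4623, -0.1477, 0.1873]
orientation: [-2.876, -1.262, 0.004]
contact_force: [1.6, 0.6, 1.4]
grip_width: 0.0512
gripper_force: 0.0
```

Run:
```python
from h import *
f=grab('wrist'); P=cloud(f); z=P[...,2]; m=(z>.0185)&(z<.028)&(np.hypot(P[...,0]-.4627,P[...,1]+.1467)<.04); print(rect(P[m]),np.median(z[m])); go(.570,.334,.18)
```

```text
(array([ 461.6, -148. ]), array([39.8, 40.1]), 'deg', 171.1) 0.021076443707245394
at [ 0.4658 -0.1498  0.1941] head 47.3 j7 -0.24 w 0.0511 gf 0.0 -> dx,dy,dz [ 42.59 -25.2    1.45] yaw 0 t 18.77
```

The square stamp is seated, with its foot top at z 21 mm. Next is the round stamp.

send_rows([
  {"dx": 26.0, "dy": -15.4, "dz": 0.5, "yaw": 0, "gripper": 0.6},
  {"dx": 26.0, "dy": -15.4, "dz": 0.5, "yaw": 0, "gripper": 0.6},
  {"dx": 26.0, "dy": -15.4, "dz": 0.5, "yaw": 0, "gripper": 0.6},
  {"dx": 26.0, "dy": -15.4, "dz": 0.5, "yaw": 0, "gripper": 0.6},
  {"dx": 26.0, "dy": -15.4, "dz": 0.5, "yaw": 0, "gripper": 0.6},
])

```text
clock: 19.4
tcp_pos: [0.5259, 0.1508, 0.1818]
orientation: [-2.875, -1.265, -0.001]
contact_force: [0.9, 0.3, 0.5]
grip_width: 0.0508
gripper_force: 0.0
```

send_rows([
  {"dx": 14.5, "dy": -8.6, "dz": 0.7, "yaw": 0, "gripper": 0.6},
  {"dx": 14.5, "dy": -8.6, "dz": 0.7, "yaw": 0, "gripper": 0.6},
  {"dx": 14.5, "dy": -8.6, "dz": 0.7, "yaw": 0, "gripper": 0.6},
  {"dx": 14.5, "dy": -8.6, "dz": 0.7, "yaw": 0, "gripper": 0.6},
])

```text
clock: 19.9
tcp_pos: [0.5598, 0.318, 0.1739]
orientation: [-2.872, -1.272, -0.001]
contact_force: [-0.5, -0.3, -0.0]
grip_width: 0.0513
gripper_force: 0.0
```

Run:
```python
from h import *
f=grab('wrist'); stamp(f,.570,.334); go(.570,.334,.061)
```

```text
foot (array([573.7, 338. ]), array([38.6, 42.4]), 'deg', 136.4) 1473 handle [0.5725 0.3367 0.0591] 1122
at [0.5601 0.3147 0.1741] head 47.6 j7 -0.97 w 0.0512 gf 0.0 -> dx,dy,dz [ 2.1  -0.58 11.31] yaw 0 t 19.95
```

send_rows([
  {"dx": 2.3, "dy": -0.6, "dz": 2.0, "yaw": 0, "gripper": 0.6},
  {"dx": 2.3, "dy": -0.6, "dz": 2.0, "yaw": 0, "gripper": 0.6},
  {"dx": 2.3, "dy": -0.6, "dz": 6.0, "yaw": 0, "gripper": 0.6},
  {"dx": 2.3, "dy": -0.6, "dz": 8.5, "yaw": 0, "gripper": 0.6},
  {"dx": 2.3, "dy": -0.6, "dz": 8.5, "yaw": 0, "gripper": 0.6},
])

```text
clock: 20.58
tcp_pos: [0.5706, 0.3315, 0.0884]
orientation: [2.877, 1.26, -0.006]
contact_force: [-0.2, 0.3, -0.2]
grip_width: 0.0514
gripper_force: 0.0
```

```bash
python3 -c "
from h import *
go(.572,.336,.0605)"
```

```text
at [0.5706 0.3315 0.0884] head 47.3 j7 -0.94 w 0.0514 gf 0.0 -> dx,dy,dz [ 0.44 -0.2   2.79] yaw 0 t 20.57
```

send_rows([
  {"dx": 0.3, "dy": -0.1, "dz": 2.8, "yaw": 0, "gripper": 0.6},
  {"dx": 0.3, "dy": -0.1, "dz": 2.8, "yaw": 0, "gripper": 0.6},
  {"dx": 0.3, "dy": -0.1, "dz": 2.8, "yaw": 0, "gripper": 0.1},
  {"dx": 0.3, "dy": -0.1, "dz": 2.8, "yaw": 0, "gripper": 0.1},
  {"dx": 0.3, "dy": -0.1, "dz": 2.8, "yaw": 0, "gripper": 0.1},
])

```text
clock: 21.2
tcp_pos: [0.5738, 0.3372, 0.0631]
orientation: [-2.876, -1.263, -0.004]
contact_force: [-1.5, 0.8, 7.5]
grip_width: 0.0218
gripper_force: 39.1
```

send_rows([
  {"dx": 0.0, "dy": 0.0, "dz": 0.0, "yaw": 0, "gripper": 0.1},
  {"dx": 0.0, "dy": 0.0, "dz": -2.0, "yaw": 0, "gripper": 0.1},
  {"dx": 0.0, "dy": 0.0, "dz": -7.0, "yaw": 0, "gripper": 0.1},
  {"dx": 0.0, "dy": 0.0, "dz": -12.0, "yaw": 0, "gripper": 0.1},
  {"dx": 0.0, "dy": 0.0, "dz": -12.0, "yaw": 0, "gripper": 0.1},
])

```text
clock: 21.82
tcp_pos: [0.5758, 0.3374, 0.1872]
orientation: [-2.876, -1.261, -0.014]
contact_force: [-0.3, 0.9, -1.0]
grip_width: 0.0218
gripper_force: 39.5
```

Run:
```python
from h import *
f=grab('wrist'); held(f); go(.4594,-.0243,.18)
```

```text
held foot (array([579.1, 340.9]), array([32. , 43.5]), 'deg', 132.9) 3265 top z mode 0.1412
at [0.5742 0.3371 0.1844] head 47.4 j7 -1.0 w 0.022 gf 39.5 -> dx,dy,dz [-34.37  16.02   0.29] yaw 0 t 21.88
```

send_rows([
  {"dx": -27.0, "dy": 12.6, "dz": 0.0, "yaw": 0, "gripper": 0.1},
  {"dx": -27.0, "dy": 12.6, "dz": 0.0, "yaw": 0, "gripper": 0.1},
  {"dx": -27.0, "dy": 12.6, "dz": 0.0, "yaw": 0, "gripper": 0.1},
  {"dx": -27.0, "dy": 12.6, "dz": 0.0, "yaw": 0, "gripper": 0.1},
  {"dx": -27.0, "dy": 12.6, "dz": 0.0, "yaw": 0, "gripper": 0.1},
])

```text
clock: 22.5
tcp_pos: [0.4809, 0.0501, 0.1806]
orientation: [-2.877, -1.26, 0.003]
contact_force: [0.0, -0.0, -1.3]
grip_width: 0.0219
gripper_force: 39.5
```

send_rows([
  {"dx": 0.0, "dy": 0.0, "dz": 0.0, "yaw": 0, "gripper": 0.1},
  {"dx": 0.0, "dy": 0.0, "dz": 0.0, "yaw": 0, "gripper": 0.1},
])

```text
clock: 22.75
tcp_pos: [0.4828, 0.0533, 0.181]
orientation: [-2.876, -1.263, 0.001]
contact_force: [0.2, -0.3, -1.3]
grip_width: 0.0214
gripper_force: 39.5
```

Run:
```python
from h import *
f=grab('wrist'); held(f); go(.4594,-.0243,.095); print(walls(f,.4594,-.0243,.045))
```

```text
held foot (array([486. ,  56.5]), array([31.6, 43.4]), 'deg', 129.4) 3249 top z mode 0.1351
at [0.483  0.0539 0.181 ] head 47.5 j7 -0.65 w 0.0219 gf 39.5 -> dx,dy,dz [-7.36  3.55  8.6 ] yaw 0 t 22.8
((array([480.2, -30.7]), array([62.9, 22.8]), 'deg', 73.0), np.int64(404))
```

send_rows([
  {"dx": -7.4, "dy": 3.5, "dz": 0.0, "yaw": 0, "gripper": 0.1},
  {"dx": -7.4, "dy": 3.5, "dz": 2.0, "yaw": 0, "gripper": 0.1},
  {"dx": -7.4, "dy": 3.5, "dz": 6.0, "yaw": 0, "gripper": 0.1},
  {"dx": -7.4, "dy": 3.5, "dz": 8.6, "yaw": 0, "gripper": 0.1},
  {"dx": -7.4, "dy": 3.5, "dz": 8.6, "yaw": 0, "gripper": 0.1},
])

```text
clock: 23.42
tcp_pos: [0.4577, -0.0245, 0.0936]
orientation: [-2.875, -1.265, 0.007]
contact_force: [-0.4, -0.7, -0.3]
grip_width: 0.0217
gripper_force: 39.5
```

send_rows([
  {"dx": 0.0, "dy": 0.0, "dz": 0.0, "yaw": 0, "gripper": 0.1},
])

```text
clock: 23.55
tcp_pos: [0.4594, -0.0249, 0.0958]
orientation: [2.875, 1.264, 0.001]
contact_force: [1.2, 0.1, -1.4]
grip_width: 0.0225
gripper_force: 39.5
```

Run:
```python
from h import *
f=save('wrist','w4'); held(f); go(.4594,-.0243,.0665); print(walls(f,.4594,-.0243,.045))
```

```text
held foot (array([462.5, -21.7]), array([31.5, 43.5]), 'deg', 130.5) 3233 top z mode 0.05
at [ 0.4596 -0.0249  0.096 ] head 47.5 j7 -0.34 w 0.0214 gf 39.5 -> dx,dy,dz [ 0.03 -0.06  2.95] yaw 0 t 23.6
((array([463.8, -19. ]), array([53.4, 67.1]), 'deg', 137.0), np.int64(1563))
```

View pics/w4.png

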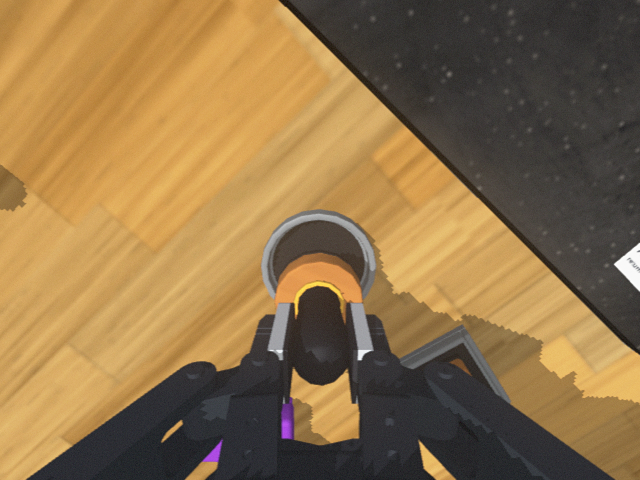

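The round foot at (320,275) lines up with its tray rim at (320,255), both offset by perspective and within about 2 mm by measurement. Lowering.

send_rows([
  {"dx": 0.1, "dy": 0.0, "dz": 1.5, "yaw": 0, "gripper": 0.1},
  {"dx": 0.1, "dy": 0.0, "dz": 2.4, "yaw": 0, "gripper": 0.1},
  {"dx": 0.1, "dy": 0.0, "dz": 2.9, "yaw": 0, "gripper": 0.1},
  {"dx": 0.1, "dy": 0.0, "dz": 2.9, "yaw": 0, "gripper": 0.1},
])

```text
clock: 24.1
tcp_pos: [0.4583, -0.024, 0.0664]
orientation: [-2.874, -1.261, 0.002]
contact_force: [-6.1, 2.5, 14.3]
grip_width: 0.022
gripper_force: 40.7
```

Run:
```python
from h import *
f=grab('wrist'); held(f); go(.4594,-.0243); print(status.get_obs()['contact_force'])
```

```text
held foot (array([466. , -17.3]), array([47.1, 65.7]), 'deg', 136.5) 3569 top z mode 0.0209
at [ 0.4583 -0.024   0.0664] head 47.4 j7 -0.29 w 0.0219 gf 40.7 -> dx,dy,dz [ 0.05  0.1  -0.  ] yaw 0 t 24.15
[-4.86574897  3.03516999 14.46797307]
```

Seated on the floor. Releasing, then lifting off and to the side for a final check.

send_rows([
  {"dx": 0.0, "dy": 0.0, "dz": 0.0, "yaw": 0, "gripper": 0.6},
  {"dx": 0.0, "dy": 0.0, "dz": 0.0, "yaw": 0, "gripper": 0.6},
  {"dx": 0.0, "dy": 0.0, "dz": -1.0, "yaw": 0, "gripper": 0.6},
  {"dx": 0.0, "dy": 0.0, "dz": -6.0, "yaw": 0, "gripper": 0.6},
  {"dx": 0.0, "dy": 0.0, "dz": -12.0, "yaw": 0, "gripper": 0.6},
])

```text
clock: 24.78
tcp_pos: [0.4586, -0.025, 0.1873]
orientation: [2.877, 1.262, -0.004]
contact_force: [0.6, 1.1, 1.0]
grip_width: 0.0513
gripper_force: 0.0
```

send_rows([
  {"dx": 18.0, "dy": -20.0, "dz": -6.0, "yaw": 0, "gripper": 0.6},
  {"dx": 18.0, "dy": -20.0, "dz": -6.0, "yaw": 0, "gripper": 0.6},
  {"dx": 18.0, "dy": -20.0, "dz": -6.0, "yaw": 0, "gripper": 0.6},
  {"dx": 18.0, "dy": -20.0, "dz": -6.0, "yaw": 0, "gripper": 0.6},
  {"dx": 18.0, "dy": -20.0, "dz": -6.0, "yaw": 0, "gripper": 0.6},
])

```text
clock: 25.4
tcp_pos: [0.4332, 0.2473, 0.2474]
orientation: [-2.873, -1.27, -0.003]
contact_force: [0.8, -0.2, 0.5]
grip_width: 0.0512
gripper_force: 0.0
```

send_rows([
  {"dx": 0.0, "dy": 0.0, "dz": 0.0, "yaw": 0, "gripper": 0.6},
  {"dx": 0.0, "dy": 0.0, "dz": 0.0, "yaw": 0, "gripper": 0.6},
])

```text
clock: 25.65
tcp_pos: [0.4339, 0.2416, 0.2461]
orientation: [2.877, 1.26, -0.001]
contact_force: [1.2, -1.0, 0.8]
grip_width: 0.0514
gripper_force: 0.0
```

Run:
```python
from h import *
f=grab('top'); P=cloud(f); z=P[...,2]
for n,x,y in(('short',.5825,-.3205),('long',.4537,-.306),('square',.4627,-.1467),('round',.4594,-.0243),('glue',.58,.2)):
    d=np.hypot(P[...,0]-x,P[...,1]-y); m=(z>.018)&(z<.03)&(d<.05); h=(z>.05)&(z<.1)&(d<.035); print(n,rect(P[m]) if m.sum()>3 else None,np.round(np.median(P[h],0),3) if h.any() else None)
s=grab('side')
cv2.imwrite('pics/end.png',np.hstack([cv2.resize(s['color'][180:420,230:480,::-1],(400,384)),cv2.resize(f['color'][190:310,330:530,::-1],(400,384))]))
```

```text
short (array([ 580.5, -318.5]), array([23.2, 46.7]), 'deg', 91.9) [ 0.579 -0.317  0.07 ]
long (array([ 458.1, -308.1]), array([79.8, 35.4]), 'deg', 77.8) [ 0.453 -0.304  0.069]
square (array([ 456.6, -147.1]), array([40. , 49.7]), 'deg', 171.1) [ 0.46  -0.146  0.07 ]
round (array([456.8, -25.6]), array([41.8, 42.8]), 'deg', 168.0) [ 0.456 -0.024  0.07 ]
glue (array([578.2, 198.4]), array([ 7.9, 23. ]), 'deg', 135.0) [0.582 0.203 0.085]
```

View pics/end.png

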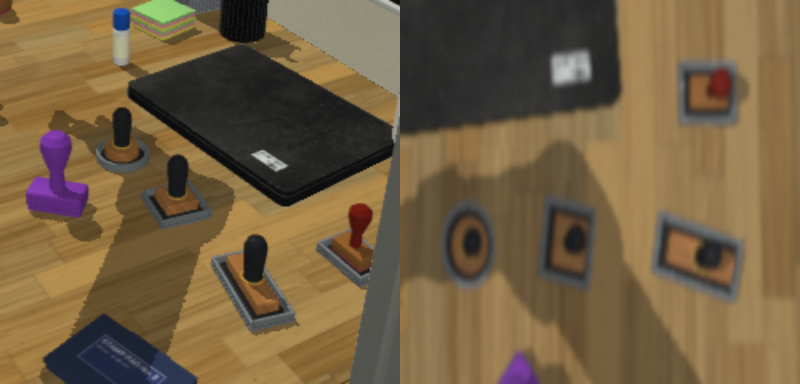

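All four stamps stand upright in their own trays: round (122,140), square (178,190), long (254,270) and short (358,240) in the side half. The glue stick at (121,37) and the sticky notes at (163,14) have not moved. Handing in.

```bash
python3 -c "
from h import *
print(workorder.hand_in())"
```

```text
the job is handed in; nothing more can be done
None
```

All four stamps are upright and flat in their matching trays, the glue stick and sticky notes are where they were, and the job was handed in at about 26 s; no verdict was returned.

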